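# Bring the test probe down on a breaker with the coarse ring only

## Robot

A 7-joint arm with a two-finger parallel gripper is mounted at the origin on the work surface. World frame = base frame: x ahead of the robot, y to its left, z up, the work surface at z = 0. Lengths are in mm, angles in rad, forces in N, time in s.
With the tool pointing down it reaches from about 400 to 750 mm from the base axis. Payload 19.5 kg.
Tool frame: the origin (TCP) lies on the centre line of the jaws, within the pads' length; the fingertips stand 14 mm ahead of it and the grasp point (between the pads) lies 5 mm behind it; z points along the fingers, y is the direction in which the jaws open and shut (so a half turn about z gives the same grasp; the last joint's range is limited). The gripper opens to 85 mm and grips with 20 to 120 N. Pads are 22 mm wide; open, the fingers measure 114 mm over their backs; the gripper's body (76 mm by 85 mm) begins 54 mm behind the grasp point. The pads swing forward as they close: fully open they stand 13 mm farther back than shut.
Start: joints at [-1.383, 0.707, -0.028, 1.485, 0.022, 0.951, -0.075], TCP at [130.965, 559.861, 245.268] pointing down, gripper open.
Joint ranges: [-2.71, 2.71], [-0.32, 2.16], [-1.57, 1.52], [0, 2.45], [-1.46, 4.6], [0, 2.02], [-2.83, 2.83]. Speed limits (rad/s): [1.89, 1.89, 2.57, 2.57, 3.01, 3.01, 3.01].

## Interface

Orientations are given as a rotation vector (axis times angle).
In Python, from cell import state, grab_frame, close_job gives the robot as it stands. The module is installed in compiled form; this text tells all that it offers.
- The arm moves only by the tool play_rows, never from a script. Its argument "rows" is a list of rows, each an object of numbers: "x", "y", "z": the shift along the tool's x, y, z in m; "ax", "ay", "az": the turn, a rotation vector about the tool's x, y, z in degrees; "jaw": the gripper command: -1 is fully open, 1 is shut, values between are in proportion. In form: [{"x": .., "y": .., "z": .., "ax": .., "ay": .., "az": .., "jaw": ..}, ...]. A call has 1 to 10 rows; each row shifts and turns the commanded pose from where the row before left it, along the tool's axes as they then stand; what a row does not reach is not made up. A row lasts 1/10 s, in which the tool goes at most 50 mm and 8.59 degrees, less where a joint would pass 70% of its speed; a pose out of reach is approached as far as the arm can. A call with a gripper value outside its range is refused whole. The fingers move at their own pace and stop on an object; the grip force is fixed at half the most. Time passes only in rows, so rows that do not move let the fingers close. It gives the time, the measured TCP pose, the force and the opening at its end, in the units of the state.
- state(): the state, without advancing time (a new reading comes with each control period).
- grab_frame(name): name is "scene" or "top"; returns a dict with "pixels" (400x640x3 uint8, red, green, blue), "fx", "fy", "cx", "cy" (pixels), "R" (3x3) and "t" (3): a world point X has camera coordinates R X + t. Camera axes: x right, y down, z forward; pixel columns grow to the right and rows downward; lengths in mm; the calibration is good to about 2 mm. A picture is of the moment at which its call begins. There is no depth.
- close_job(): hands the job in, once; it reports no verdict.
The state is a dict: "time": time; "qpos": joint angles; "joint_vel": joint speeds; "joint_efforts": joint torques, N m; "tcp_pos": TCP position; "eef_rot": TCP orientation; "ft_force": force on the tool from outside, world axes, zero at the start; "wrist_torque": the same for the moment, N m; "opening": opening from 0.0 (shut) to 1.0 (fully open).
Only numpy, scipy, OpenCV 4.12 (cv2) and the standard library are available. Lean on these libraries where they do the work, as an engineer would, in place of code of your own. Each camera call takes 0.05 s, during which the arm holds its last target.

## Task

Slide the breaker module along its channel until it sits fully home against the end stop, then turn only the outer (coarse) ring of the two-part knob clockwise until the spring-loaded probe bears on the module with a light pressure of about 8 newtons, and let go so that it stays clamped. Leave the inner (fine) knob as it is set, work the probe by the ring alone without touching its arm, never press the module hard enough to damage it (18 newtons or more), and leave everything else lying as it is.

Things in the scene. Friction and masses are not known exactly. Their poses are not given: they have to be found in the camera images.
- stand: the test stand, fixed. Origin: on the table top; x runs along the module channel towards its end stop, z up. Dark steel base plate, x -130 to +100 mm, y -100 to +100 mm, 12 mm thick. The probe comes down at x +30, y -60 mm; the knob's axis is at x +20, y +55 mm
- stop_face (a point): channel end: foot of the end stop's face, mid-width, on the channel floor (stand frame x +39, y -60, z 12 mm). The channel runs from here 159 mm along the stand's -x, open at that end: two aluminium rails 14 mm high, 6 mm thick, 39 mm apart, on the base plate as floor; the stop is 22 mm high
- column_top (a point): centre of the top of the grey gear column, 80 (x) x 70 (y) mm, 115 mm above the table, which carries the two-part knob. All else within 80 mm of the knob's axis is lower than the outer ring, except the inner knob
- module_center (a point): the loose white two-pole breaker module in the channel, about 0.2 kg, 80 mm long (along the channel) x 36 wide x 38 high, with a 40 mm long, 14 mm higher middle and a toggle on it (59 mm in all). This point: its middle, 19 mm above its underside. It starts 40 to 85 mm short of home and slides at 1 to 2 N. Home, its far end touches the stop and this point is 40 mm before the stop's face
- module: the same breaker module; origin at the centre of its underside, x along its length. When home, the probe meets the flat end shoulder (38 mm high, with a terminal screw) 31 mm from its middle
- spare_breaker: a second, identical breaker module lying on the table beside the stand (not to be used)
- ring_center (a point): centre of the outer ring (coarse drive), a black ribbed plastic cylinder, 52 mm diameter, 22 mm high, axis vertical; this point is on the axis, half-way up (130 mm above the table). Its underside is 4 mm above the column's top
- coarse (a joint): outer ring's angle, rad, grows clockwise seen from above, range 0 to 3, starts 0.1 to 0.5. Clockwise lowers the probe arm, 15 mm per rad. Turning it free takes about 0.3 N m of friction, and it stays where left; each newton on the probe adds 0.015 N m. First contact with the home module comes after 0.45 to 1.65 rad, 8 N about 0.16 rad later (45 N per rad after 1 N preload)
- fine (a joint): angle of the inner knob in rad, clockwise from above; it turns very easily (0.012 N m), so that any touch moves it. To be left alone: not more than about 8 degrees
- fine_mark (a point): a mark on the top of the inner knob (fine drive), a bare aluminium cylinder of 26 mm diameter, coaxial with the ring, standing from the ring's top face to 18.5 mm above it; this point is 11 mm from the axis on its top face (160 mm above the table)
- probe_arm: aluminium arm (14 x 14 mm) over the channel with the brass spring plunger (3 N per mm, foot 12 mm wide). Origin: on the probe's axis at the arm's underside, 94 mm up at coarse = 0. The foot hangs about 24 mm lower, but by up to 5 mm more or less from start to start, which is not reported: feel (or see) the contact. At 8 N the foot is pushed in 2 to 3 mm
- driver_a: a screwdriver on the table (bystander)
- driver_b: another screwdriver on the table (bystander)
- wood_sample: a small wooden block, 45 x 30 x 22 mm, on the stand's base plate (bystander)
- pen_cup: a grey plastic cup 95 mm high beside the stand (bystander)
- parts_tray: a blue open tray (bystander)
- tape_roll: a roll of tape (bystander)
Not all that is in view belongs to the job. What is shaped like the module but brown or red is not meant.

How it is judged (in metres and radians):
On the way, in this order (a step that is already met when the one before it is completed fails the run):
1. the module is fully home against the end stop, before the probe bears on it (x of module_center in the frame of stand above -0.0035 m and contact force between probe_arm and module below 0.5 N), for 0.2 s.
2. the probe bears on the module with 4 to 13 N (contact force between probe_arm and module between 4 and 13 N), for 0.3 s.
At the end, for the whole second after the job is handed in: the module stands flat in its channel, home against the stop (within 2.5 mm), at rest, with the probe bearing on it with 4 to 13 N by itself, and the inner knob is within 8 degrees of where it was (all of step 2 and x of module_center in the frame of stand above -0.0035 m and angle between module's own z axis and vertical below 0.05 rad and linear speed of module below 0.01 m/s and distance of fine_mark from where it was at the start of the episode below 0.0016 m); the robot touches nothing.
It fails at once if the inner (fine) knob is turned by more than about 8 degrees (distance of fine_mark from where it was at the start of the episode above 0.0016 m).
It fails at once if the probe presses the module with more than 18 N (contact force between probe_arm and module above 18 N).
It fails at once if the robot touches the probe or its arm (contact force between any of the fingers, the arm and probe_arm above 1 N).
It fails at once if a bystander is moved by more than 20 mm (distance of any of spare_breaker, driver_a, driver_b, wood_sample, pen_cup, parts_tray, tape_roll from where it was at the start of the episode above 0.02 m).
It also fails if it takes over 72 s, if anything falls off the work surface, if the arm or the gripper's body presses on something with over 40 N, if the wrist force passes 120 N, or if a joint passes its speed limit or range.

## Working session

There is one attempt and no reset: what is moved stays moved. The work goes in short steps, Python scripts to look and compute and a tool call to move; the robot and the scene stay as the last step left them, time stands still between calls to the robot, and variables do not carry over. Pictures are saved under pics/ and viewed, and the job is handed in when it is done.

Besides the shell and the picture viewer there is one more tool, called in YAML: its name, and indented under it one key for each argument. play_rows: Moves the arm, as the interface text tells. Its arguments: {"type":"object","properties":{"rows":{"type":"array","items":{"type":"object","properties":{"x":{"type":"number"},"y":{"type":"number"},"z":{"type":"number"},"ax":{"type":"number"},"ay":{"type":"number"},"az":{"type":"number"},"jaw":{"type":"number"}}}}},"required":["rows"]}

```bash
mkdir -p pics
python3 - <<'E'
from cell import state, grab_frame
import cv2,numpy as np
s=state();print(s)
for n in("scene","top"):
    f=grab_frame(n);cv2.imwrite(f"pics/{n}0.png",f["pixels"][:,:,::-1]);print(n,f["fx"],f["fy"],f["cx"],f["cy"],np.array(f["R"]).tolist(),f["t"])
E
```

```text
{'time': 0.0, 'qpos': array([-1.38268596,  0.70708512, -0.02757812,  1.48499401,  0.02203631,
        0.95091188, -0.07548432]), 'joint_vel': array([-0.00016064, -0.00104294,  0.0011843 ,  0.00065444, -0.00066596,
       -0.00084363, -0.00015371]), 'joint_efforts': array([ 1.76820286e-04, -8.83203721e+01,  1.23446155e+00, -2.36157310e+01,
        1.68597198e-02,  6.66974054e-03, -4.01517786e-05]), 'tcp_pos': array([130.95151269, 559.63370293, 244.83926135]), 'eef_rot': array([-3.60176045e-01, -3.12084163e+00,  1.72029196e-03]), 'ft_force': array([ 0.72062239, -0.2645004 , -0.08317627]), 'wrist_torque': array([ 0.04764428, -0.01853665,  0.00256373]), 'opening': 1.0022672598314113}
scene 423.26964882855077 423.26964882855077 315.2941192529883 197.88706212065156 [[-0.21982472142695195, 0.9753988366595995, -0.016559024508171212], [0.5885945422696865, 0.11907627258346908, -0.7996107216126889], [-0.7779675807255086, -0.18552075557933304, -0.6002903402432628]] [ 105.99587419 -254.14773435 1410.58555761]
top 501.4182056902058 501.4182056902058 323.5581059304504 199.63893662749015 [[0.11433123361830762, -0.9934342490038637, 0.0040941330518228305], [-0.9691985040395268, -0.11244502316938411, -0.21911270280834963], [0.21813442824749024, 0.021083397984354733, -0.9756909662093699]] [ -48.48309835  589.43074417 1049.02326372]
```

View pics/scene0.png

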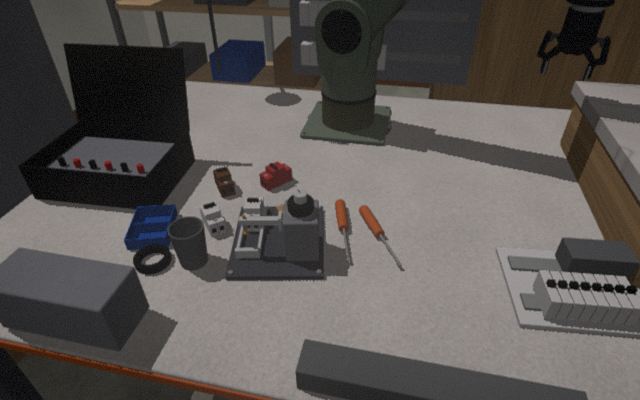

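View pics/top0.png

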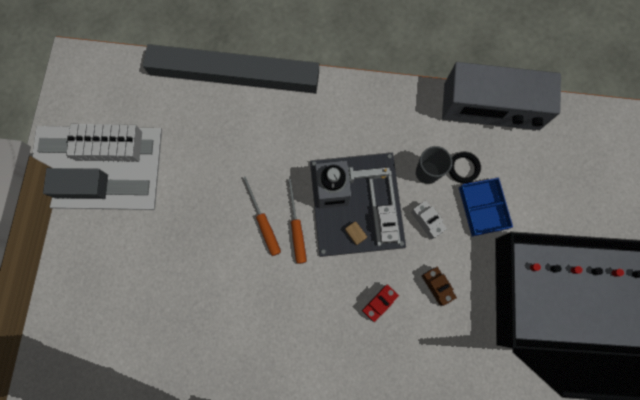

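The top view shows the stand at about (360,205), with a white module in its channel at about (388,222). The knob is at (333,177). A white spare lies at (428,218), and the red and brown look-alikes are at (380,303) and (438,285). The module to use is the white one between the rails, so I'll enlarge it to confirm.

Run:
```python
import cv2,numpy as np
a=cv2.imread("pics/top0.png")[145:265,300:410];b=cv2.imread("pics/scene0.png")[180:285,222:332]
cv2.imwrite("pics/tc.png",cv2.resize(a,None,fx=5,fy=5,interpolation=cv2.INTER_CUBIC)[:600])
cv2.imwrite("pics/sc.png",cv2.convertScaleAbs(cv2.resize(b,None,fx=5.5,fy=5.5,interpolation=cv2.INTER_CUBIC),alpha=1.3))
```

```text
(no output)
```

View pics/tc.png

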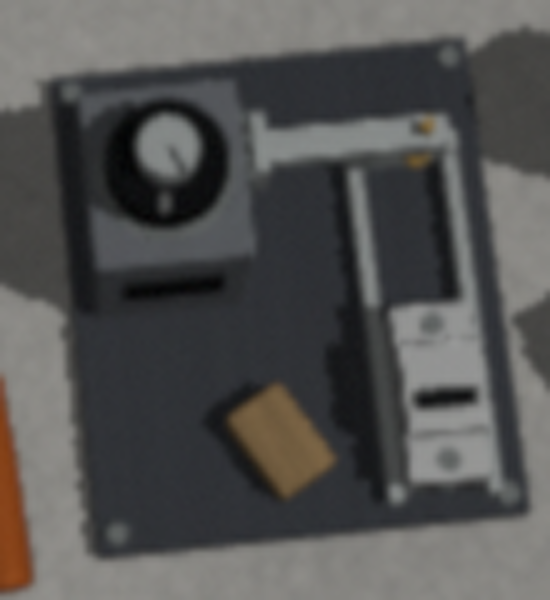

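View pics/sc.png

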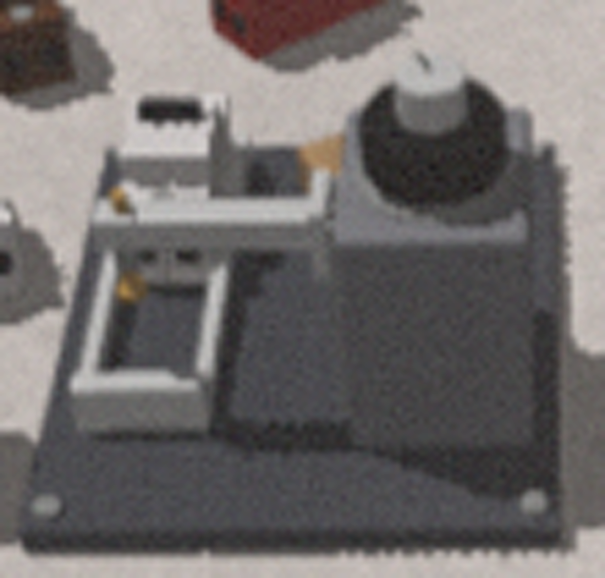

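```bash
cat > h.py <<'E'
import numpy as np
from scipy.optimize import least_squares
from scipy.spatial.transform import Rotation as Ro
CAM=dict(scene=(423.26964882855077,315.2941192529883,197.88706212065156,np.array([[-0.21982472142695195,0.9753988366595995,-0.016559024508171212],[0.5885945422696865,0.11907627258346908,-0.7996107216126889],[-0.7779675807255086,-0.18552075557933304,-0.6002903402432628]]),np.array([105.99587419,-254.14773435,1410.58555761])),
top=(501.4182056902058,323.5581059304504,199.63893662749015,np.array([[0.11433123361830762,-0.9934342490038637,0.0040941330518228305],[-0.9691985040395268,-0.11244502316938411,-0.21911270280834963],[0.21813442824749024,0.021083397984354733,-0.9756909662093699]]),np.array([-48.48309835,589.43074417,1049.02326372])))
def proj(n,X):
    f,cx,cy,R,t=CAM[n];c=np.asarray(X)@R.T+t
    return np.stack([f*c[...,0]/c[...,2]+cx,f*c[...,1]/c[...,2]+cy],-1)
def ray(n,uv,z):
    f,cx,cy,R,t=CAM[n];d=R.T@np.array([(uv[0]-cx)/f,(uv[1]-cy)/f,1]);o=-R.T@t
    return o+d*(z-o[2])/d[2]
def s2w(p,X):
    X=np.asarray(X,float);c,s=np.cos(p[2]),np.sin(p[2])
    return np.stack([p[0]+c*X[...,0]-s*X[...,1],p[1]+s*X[...,0]+c*X[...,1],X[...,2]],-1)
E
python3 - <<'E'
from h import *
obs=[]
T=lambda u,v:(300+u/5,145+v/5)
S=lambda u,v:(222+u/5.5,180+v/5.5)
for X,uv in [((100,100,12),(52,80)),((100,-100,12),(464,40)),((-130,-100,12),(527,510)),((-130,100,12),(95,552)),((20,55,160),(167,145)),
  ((60,90,115),(82,92)),((60,20,115),(238,80)),((-20,20,115),(254,247)),((-20,90,115),(98,272))]: obs.append(("top",X,T(*uv)))
for X,uv in [((100,-100,12),(25,528)),((100,100,12),(562,530)),((20,55,160),(432,78))]: obs.append(("scene",X,S(*uv)))
fun=lambda p:np.concatenate([proj(n,s2w(p,X))-uv for n,X,uv in obs])
r=least_squares(fun,[500,0,0],loss='soft_l1');print(r.x,np.degrees(r.x[2]))
print(r.fun.reshape(-1,2).round(2).tolist())
p=r.x
print("knob",s2w(p,(20,55,130)),"stop",s2w(p,(39,-60,12)))
import cv2
a=cv2.imread("pics/top0.png");b=cv2.imread("pics/scene0.png")
K=5
# overlay
def ov(img,n,o,wh,K,name):
    c=cv2.resize(img[o[1]:o[1]+wh[1],o[0]:o[0]+wh[0]],None,fx=K,fy=K,interpolation=cv2.INTER_CUBIC)
    def pl(P,col):
        q=((proj(n,s2w(p,P))-o+0.5)*K).astype(int);cv2.polylines(c,[q.reshape(-1,1,2)],True,col,1)
    pl([(100,100,12),(100,-100,12),(-130,-100,12),(-130,100,12)],(0,255,0))
    pl([(60,90,115),(60,20,115),(-20,20,115),(-20,90,115)],(0,255,255))
    th=np.linspace(0,6.28,40)
    pl([(20+26*np.cos(t),55+26*np.sin(t),141) for t in th],(0,0,255))
    pl([(20+13*np.cos(t),55+13*np.sin(t),159.5) for t in th],(255,0,255))
    for s in(-60-19.5,-60+19.5): pl([(39,s,26),(-120,s,26)],(255,255,0))
    cv2.imwrite(name,c)
ov(a,"top",np.array([300,145]),(115,118),5,"pics/ot.png");ov(b,"scene",np.array([222,180]),(110,105),5.5,"pics/os.png")
# module: shoulder ends z=50 and upper z=71
ux=s2w(p,(1,0,0))-s2w(p,(0,0,0))
E
```

```text
[ 6.19138687e+02 -5.38808543e+01  2.17129645e-01] 12.440612273539475
[[-1.09, -1.12], [0.0, -1.24], [0.73, 0.38], [0.04, 0.91], [-0.24, -0.46], [-1.82, -0.44], [-0.78, -1.19], [0.26, 1.29], [-1.31, -0.45], [-2.2, -1.03], [-0.59, -2.2], [-0.83, -2.78]]
knob [626.82056799   4.13628715 130.        ] stop [ 670.14861359 -104.07036913   12.        ]
```

View pics/ot.png

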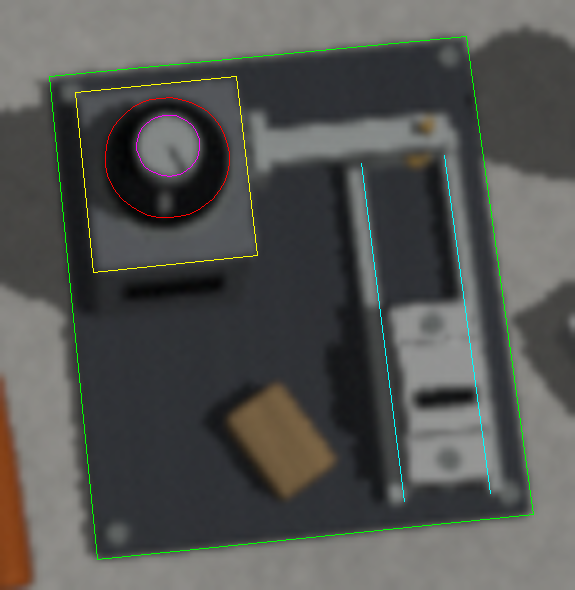

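View pics/os.png

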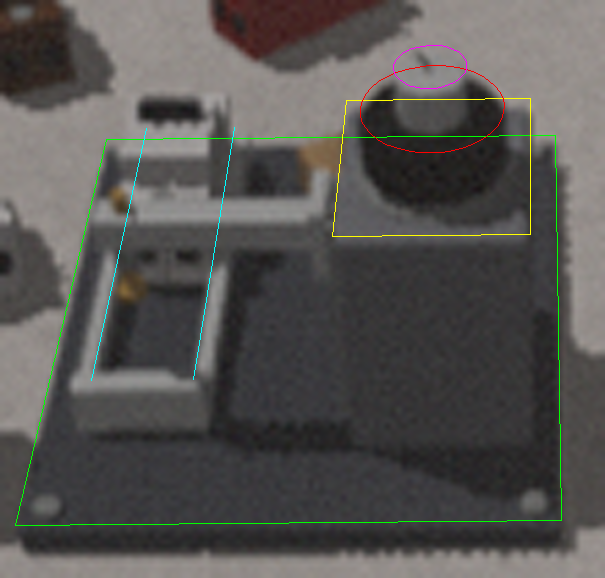

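Run:
```python
from h import *
obs=[]
T=lambda u,v:(300+(u+.5)/5-.5,145+(v+.5)/5-.5)
S=lambda u,v:(222+(u+.5)/5.5-.5,180+(v+.5)/5.5-.5)
for X,uv in [((100,100,12),(52,80)),((100,-100,12),(465,40)),((-130,-100,12),(528,511)),((-130,100,12),(95,553)),((20,55,159.5),(168,147)),
  ((60,90,115),(82,95)),((60,20,115),(238,80)),((-20,20,115),(255,250)),((-20,90,115),(98,272)),((-120,-40.5,26),(405,500))]: obs.append(("top",X,T(*uv)))
for X,uv in [((100,-100,12),(25,530)),((100,100,12),(562,533)),((20,55,159.5),(431,77)),((60,20,115),(335,243)),((60,90,115),(527,243)),((39,-79.5,26),(98,385)),((39,-40.5,26),(200,380))]: obs.append(("scene",X,S(*uv)))
def fun(q):
    r=[]
    for n,X,uv in obs:
        o=q[3:5] if n=="top" else q[5:7]
        r.append(proj(n,s2w(q[:3],X))+o-uv)
    return np.concatenate(r+[q[3:]*1.0])
r=least_squares(fun,[619,-54,.217,0,0,0,0],loss='soft_l1');print(r.x.round(2),np.degrees(r.x[2]))
print(r.fun[:-4].reshape(-1,2).round(1).tolist())
p=r.x[:3];np.save("p.npy",r.x)
print("knob",s2w(p,(20,55,130)),"stop",s2w(p,(39,-60,12)))
def w2s(X):
    d=X[:2]-p[:2];c,s=np.cos(p[2]),np.sin(p[2]);return np.array([c*d[0]+s*d[1],-s*d[0]+c*d[1]])
for nm,uv in (("rear",(453,482)),("front",(430,303))):
    print(nm,w2s(ray("top",np.array(T(*uv))-r.x[3:5],50)))
print("cap rear edge",w2s(ray("top",np.array(T(450,432))-r.x[3:5],64)))
```

```text
[ 6.196e+02 -5.324e+01  2.100e-01  3.700e-01  3.400e-01  5.200e-01
  9.900e-01] 12.086457778062272
[[-0.3, -0.9], [0.6, -0.5], [0.7, 1.0], [0.2, 1.0], [0.1, -0.5], [-1.2, -0.8], [-0.1, -0.8], [0.5, 1.1], [-0.9, -0.2], [-0.3, 0.5], [-1.3, -0.0], [0.3, -0.9], [0.5, -0.7], [-0.0, -0.1], [1.1, -0.3], [-0.6, 0.2], [-0.7, 1.0]]
knob [627.64184261   4.72758794 130.        ] stop [ 670.30022189 -103.7448172    12.        ]
rear [-115.86117918  -60.45214922]
front [-34.39718797 -60.28193144]
cap rear edge [-95.56394221 -59.80350815]
```

```bash
cat >> h.py <<'E'
def where(pr=True):
    from cell import state
    s=state();p=np.load("p.npy")[:3];X=s["tcp_pos"];d=X[:2]-p[:2];c,sn=np.cos(p[2]),np.sin(p[2])
    R=Ro.from_rotvec(s["eef_rot"]).as_matrix()
    yaw=np.degrees(np.arctan2(R[1,0],R[0,0])-p[2])%360
    if pr: print("t",round(s["time"],2),"stand xyz",np.round([c*d[0]+sn*d[1],-sn*d[0]+c*d[1],X[2]],1),"toolx yaw rel stand",yaw.round(2),"tilt",R[:,2].round(4),"F",s["ft_force"].round(2),"M",s["wrist_torque"].round(3),"op",round(s["opening"],3),"q",s["qpos"].round(2))
    return s,R,c*d[0]+sn*d[1],-sn*d[0]+c*d[1],yaw
E
python3 -c "
from h import *;where()"
```

```text
t 0.1 stand xyz [-349.5  701.7  244.9] toolx yaw rel stand 154.75 tilt [-2.e-04 -9.e-04 -1.e+00] F [-0.2   0.23  0.76] M [0.024 0.047 0.038] op 1.005 q [-1.38  0.71 -0.03  1.48  0.02  0.95 -0.08]
```

play_rows:
  rows:
    - {"az": -8.4, "jaw": 1}
    - {"az": -8.4, "jaw": 1}
    - {"az": -8.3, "jaw": 1}

```text
$.rows[0]: bad value
```

```bash
python3 -c "
from h import *;where()"
```

```text
t 0.1 stand xyz [-349.5  701.7  244.9] toolx yaw rel stand 154.75 tilt [-2.e-04 -9.e-04 -1.e+00] F [-0.2   0.23  0.76] M [0.024 0.047 0.038] op 1.005 q [-1.38  0.71 -0.03  1.48  0.02  0.95 -0.08]
```

play_rows:
  rows:
    - {"x": 0, "y": 0, "z": 0, "ax": 0, "ay": 0, "az": -8.4, "jaw": 1}
    - {"x": 0, "y": 0, "z": 0, "ax": 0, "ay": 0, "az": -8.4, "jaw": 1}
    - {"x": 0, "y": 0, "z": 0, "ax": 0, "ay": 0, "az": -8.4, "jaw": 1}

```text
time: 0.4
tcp_pos: [130.9, 559.8, 245.0]
eef_rot: [0.339, -3.123, 0.001]
ft_force: [0.7, 0.6, -0.2]
opening: 0.518
```

```bash
python3 -c "
from h import *;where()"
```

```text
t 0.4 stand xyz [-349.5  701.7  245. ] toolx yaw rel stand 180.3 tilt [-0.e+00 -6.e-04 -1.e+00] F [ 0.66  0.62 -0.24] M [-0.004  0.     0.044] op 0.518 q [-1.32  0.71 -0.16  1.48  0.13  0.96  0.28]
```

play_rows:
  rows:
    - {"x": -0.04, "y": -0.02, "z": 0, "ax": 0, "ay": 0, "az": 0, "jaw": 1}
    - {"x": -0.04, "y": -0.025, "z": 0, "ax": 0, "ay": 0, "az": 0, "jaw": 1}
    - {"x": -0.04, "y": -0.025, "z": 0, "ax": 0, "ay": 0, "az": 0, "jaw": 1}
    - {"x": -0.04, "y": -0.03, "z": 0, "ax": 0, "ay": 0, "az": 0, "jaw": 1}
    - {"x": -0.04, "y": -0.03, "z": 0, "ax": 0, "ay": 0, "az": 0, "jaw": 1}
    - {"x": 0, "y": -0.045, "z": 0, "ax": 0, "ay": 0, "az": 0, "jaw": 1}
    - {"x": 0, "y": -0.045, "z": 0, "ax": 0, "ay": 0, "az": 0, "jaw": 1}
    - {"x": 0, "y": -0.045, "z": 0, "ax": 0, "ay": 0, "az": 0, "jaw": 1}
    - {"x": 0, "y": -0.045, "z": 0, "ax": 0, "ay": 0, "az": 0, "jaw": 1}
    - {"x": 0, "y": -0.045, "z": 0, "ax": 0, "ay": 0, "az": 0, "jaw": 1}

```text
time: 1.4
tcp_pos: [400.6, 252.5, 245.2]
eef_rot: [0.329, -3.124, 0.0]
ft_force: [2.4, -0.5, -0.1]
opening: -0.004
```

play_rows:
  rows:
    - {"x": 0, "y": -0.045, "z": 0, "ax": 0, "ay": 0, "az": 0, "jaw": 1}
    - {"x": 0, "y": -0.045, "z": 0, "ax": 0, "ay": 0, "az": 0, "jaw": 1}
    - {"x": 0, "y": -0.045, "z": 0, "ax": 0, "ay": 0, "az": 0, "jaw": 1}
    - {"x": 0, "y": -0.045, "z": 0, "ax": 0, "ay": 0, "az": 0, "jaw": 1}
    - {"x": 0, "y": -0.045, "z": 0, "ax": 0, "ay": 0, "az": 0, "jaw": 1}
    - {"x": 0, "y": -0.045, "z": 0.02, "ax": 0, "ay": 0, "az": 0, "jaw": 1}
    - {"x": 0, "y": -0.045, "z": 0.03, "ax": 0, "ay": 0, "az": 0, "jaw": 1}
    - {"x": 0, "y": -0.045, "z": 0.03, "ax": 0, "ay": 0, "az": 0, "jaw": 1}
    - {"x": 0, "y": -0.04, "z": 0.02, "ax": 0, "ay": 0, "az": 0, "jaw": 1}
    - {"x": 0, "y": 0, "z": 0, "ax": 0, "ay": 0, "az": 0, "jaw": 1}

```text
time: 2.4
tcp_pos: [481.5, -135.2, 147.1]
eef_rot: [0.319, -3.121, 0.001]
ft_force: [-1.1, 1.5, 0.5]
opening: 0.002
```

```bash
python3 -c "
from h import *;where()"
```

```text
t 2.4 stand xyz [-152.2  -51.2  147.1] toolx yaw rel stand 179.59 tilt [-0.0038 -0.0013 -1.    ] F [-1.07  1.52  0.46] M [0.055 0.025 0.02 ] op 0.002 q [ 0.34  0.76 -0.24  1.86  0.32  0.56  1.67]
```

play_rows:
  rows:
    - {"x": 0, "y": -0.008, "z": 0.03, "ax": 0, "ay": 0, "az": 0.3, "jaw": 1}
    - {"x": 0, "y": 0, "z": 0.03, "ax": 0, "ay": 0, "az": 0, "jaw": 1}
    - {"x": 0, "y": 0, "z": 0.03, "ax": 0, "ay": 0, "az": 0, "jaw": 1}
    - {"x": 0, "y": 0, "z": 0.011, "ax": 0, "ay": 0, "az": 0, "jaw": 1}
    - {"x": 0, "y": 0, "z": 0, "ax": 0, "ay": 0, "az": 0, "jaw": 1}

```text
time: 2.9
tcp_pos: [483.8, -137.7, 48.1]
eef_rot: [0.322, -3.123, -0.001]
ft_force: [0.5, 0.6, 1.0]
opening: 0.001
```

Run:
```python
from h import *;where()
from cell import grab_frame
import cv2
a=grab_frame("top")["pixels"][:,:,::-1][145:285,300:420];b=grab_frame("scene")["pixels"][:,:,::-1][160:270,222:332]
c=np.hstack([cv2.resize(a,None,fx=3.3,fy=3.3)[:420],cv2.resize(b,None,fx=3.6,fy=3.8)[:420]]);print(c.shape);cv2.imwrite("pics/pre.png",cv2.convertScaleAbs(c,alpha=1.4))
```

```text
t 2.9 stand xyz [-150.5  -54.1   48.1] toolx yaw rel stand 179.67 tilt [-2.e-03  3.e-04 -1.e+00] F [0.46 0.57 0.99] M [ 0.04  -0.044  0.025] op 0.001 q [ 0.29  0.94 -0.15  1.91  0.39  0.32  1.61]Traceback (most recent call last):
  File "<stdin>", line 5, in <module>
    return _nx.concatenate(arrs, 1, dtype=dtype, casting=casting)
           ~~~~~~~~~~~~~~~^^^^^^^^^^^^^^^^^^^^^^^^^^^^^^^^^^^^^^^
ValueError: all the input array dimensions except for the concatenation axis must match exactly, but along dimension 0, the array at index 0 has size 420 and the array at index 1 has size 418
```

```bash
cat >> h.py <<'E'
def look(name,tb=(300,140,120,140),sb=(222,160,110,125)):
    from cell import grab_frame
    import cv2
    o=[]
    for n,(x,y,w,h) in (("top",tb),("scene",sb)):
        f=grab_frame(n)["pixels"][:,:,::-1]
        cv2.imwrite(f"pics/{name}_{n}_full.png",f)
        o.append(cv2.resize(f[y:y+h,x:x+w],(390,int(390*h/w)),interpolation=cv2.INTER_CUBIC))
    H=min(i.shape[0] for i in o)
    cv2.imwrite(f"pics/{name}.png",cv2.convertScaleAbs(np.hstack([i[:H] for i in o]),alpha=1.4))
E
python3 -c "
from h import *
look('pre');where()"
```

```text
t 3.1 stand xyz [-149.6  -54.8   50.1] toolx yaw rel stand 179.64 tilt [ 1.7e-03 -4.0e-04 -1.0e+00] F [-0.09  0.75  0.26] M [ 0.011 -0.008 -0.023] op -0.003 q [ 0.29  0.93 -0.15  1.91  0.39  0.32  1.61]
```

View pics/pre.png

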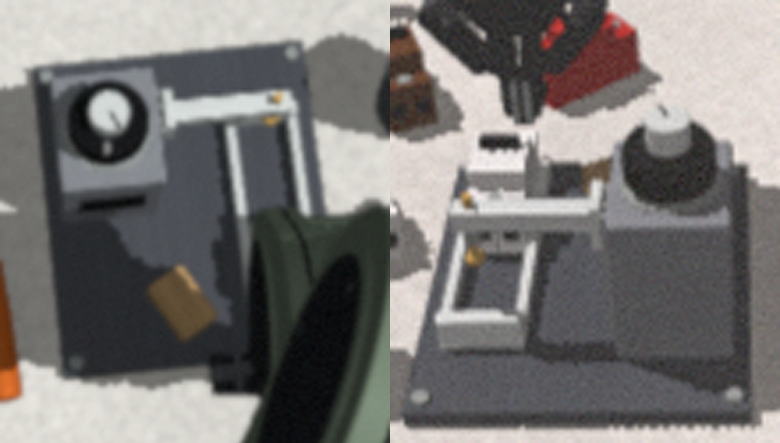

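The fingers are at (520,110) in the right half, behind the channel's open end and about 5 mm to +y of its centre line. I'll correct that, then push.

play_rows:
  rows:
    - {"x": 0, "y": -0.005, "z": 0.004, "ax": 0, "ay": 0, "az": 0, "jaw": 1}
    - {"x": 0, "y": 0, "z": 0, "ax": 0, "ay": 0, "az": 0, "jaw": 1}
    - {"x": -0.01, "y": 0, "z": 0, "ax": 0, "ay": 0, "az": 0, "jaw": 1}
    - {"x": -0.01, "y": 0, "z": 0, "ax": 0, "ay": 0, "az": 0, "jaw": 1}
    - {"x": -0.008, "y": 0, "z": 0, "ax": 0, "ay": 0, "az": 0, "jaw": 1}
    - {"x": -0.008, "y": 0, "z": 0, "ax": 0, "ay": 0, "az": 0, "jaw": 1}
    - {"x": -0.008, "y": 0, "z": 0, "ax": 0, "ay": 0, "az": 0, "jaw": 1}

```text
time: 3.8
tcp_pos: [528.6, -134.0, 44.9]
eef_rot: [0.321, -3.125, 0.0]
ft_force: [-2.3, -0.9, 0.8]
opening: -0.0
```

```bash
python3 -c "
from h import *
where()"
```

```text
t 3.8 stand xyz [-105.9  -60.    44.9] toolx yaw rel stand 179.64 tilt [-4.e-04 -2.e-04 -1.e+00] F [-2.31 -0.9   0.82] M [-0.078  0.318 -0.012] op -0.0 q [ 0.29  0.97 -0.18  1.76  0.36  0.44  1.63]
```

play_rows:
  rows:
    - {"x": -0.008, "y": 0, "z": 0, "ax": 0, "ay": 0, "az": 0, "jaw": 1}
    - {"x": -0.008, "y": 0, "z": 0, "ax": 0, "ay": 0, "az": 0, "jaw": 1}
    - {"x": -0.008, "y": 0, "z": 0, "ax": 0, "ay": 0, "az": 0, "jaw": 1}
    - {"x": -0.008, "y": 0, "z": 0, "ax": 0, "ay": 0, "az": 0, "jaw": 1}
    - {"x": -0.004, "y": 0, "z": 0, "ax": 0, "ay": 0, "az": 0, "jaw": 1}
    - {"x": 0, "y": 0, "z": 0, "ax": 0, "ay": 0, "az": 0, "jaw": 1}

```text
time: 4.4
tcp_pos: [564.1, -126.4, 44.8]
eef_rot: [-0.321, 3.125, 0.0]
ft_force: [0.1, 0.6, -0.1]
opening: 0.002
```

```bash
python3 -c "
from h import *
where();look('push1');where()"
```

```text
t 4.4 stand xyz [-69.6 -60.   44.8] toolx yaw rel stand 179.66 tilt [ 5.e-04  1.e-04 -1.e+00] F [ 0.08  0.62 -0.07] M [-0.007  0.013 -0.01 ] op 0.002 q [ 0.27  1.   -0.2   1.64  0.34  0.53  1.63]
t 4.5 stand xyz [-70.2 -60.1  44.8] toolx yaw rel stand 179.65 tilt [ 0.e+00 -1.e-04 -1.e+00] F [-0.4  -0.07  0.31] M [ 0.006  0.029 -0.013] op 0.001 q [ 0.27  1.   -0.2   1.64  0.34  0.53  1.63]
```

View pics/push1.png

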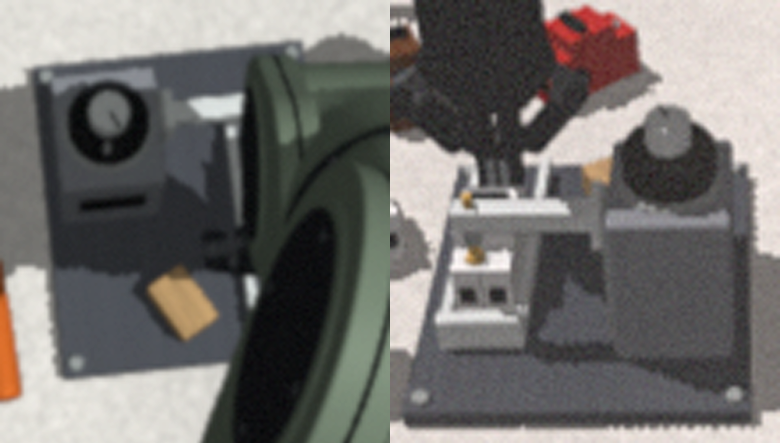

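The module's white front face, at (480,285) in the right half, is now under the probe and close to the stop at (480,320). I'll push slowly from here.

play_rows:
  rows:
    - {"x": -0.004, "y": 0, "z": 0, "ax": 0, "ay": 0, "az": 0, "jaw": 1}
    - {"x": -0.004, "y": 0, "z": 0, "ax": 0, "ay": 0, "az": 0, "jaw": 1}
    - {"x": -0.003, "y": 0, "z": 0, "ax": 0, "ay": 0, "az": 0, "jaw": 1}

```text
time: 4.8
tcp_pos: [574.7, -124.4, 44.9]
eef_rot: [0.321, -3.125, 0.0]
ft_force: [-0.8, 0.1, 0.9]
opening: -0.002
```

play_rows:
  rows:
    - {"x": -0.003, "y": 0, "z": 0, "ax": 0, "ay": 0, "az": 0, "jaw": 1}
    - {"x": -0.002, "y": 0, "z": 0, "ax": 0, "ay": 0, "az": 0, "jaw": 1}

```text
time: 5.0
tcp_pos: [579.4, -123.3, 44.9]
eef_rot: [0.321, -3.125, 0.0]
ft_force: [-2.0, 0.2, 1.6]
opening: 0.0
```

play_rows:
  rows:
    - {"x": -0.002, "y": 0, "z": 0, "ax": 0, "ay": 0, "az": 0, "jaw": 1}
    - {"x": -0.002, "y": 0, "z": 0, "ax": 0, "ay": 0, "az": 0, "jaw": 1}

```text
time: 5.2
tcp_pos: [581.6, -123.1, 44.7]
eef_rot: [0.32, -3.121, 0.001]
ft_force: [-20.3, -4.1, 13.5]
opening: 0.001
```

```bash
python3 -c "
from h import *
where()"
```

```text
t 5.2 stand xyz [-51.8 -60.3  44.7] toolx yaw rel stand 179.63 tilt [-4.e-03 -8.e-04 -1.e+00] F [-20.3   -4.11  13.52] M [-0.581  4.167  0.008] op 0.001 q [ 0.26  1.02 -0.21  1.57  0.33  0.59  1.64]
```

The force jumped to 20 N at TCP x = -51.8, and I expected -52, so the module is home. I'll back off and check.

play_rows:
  rows:
    - {"x": 0, "y": 0, "z": 0, "ax": 0, "ay": 0, "az": 0, "jaw": 1}
    - {"x": 0.002, "y": 0, "z": 0, "ax": 0, "ay": 0, "az": 0, "jaw": 1}
    - {"x": 0.003, "y": 0, "z": 0, "ax": 0, "ay": 0, "az": 0, "jaw": 1}
    - {"x": 0.02, "y": 0, "z": 0, "ax": 0, "ay": 0, "az": 0, "jaw": 1}
    - {"x": 0.03, "y": 0, "z": 0, "ax": 0, "ay": 0, "az": 0, "jaw": 1}
    - {"x": 0, "y": 0, "z": -0.04, "ax": 0, "ay": 0, "az": 0, "jaw": 1}
    - {"x": 0, "y": 0, "z": -0.05, "ax": 0, "ay": 0, "az": 0, "jaw": 1}
    - {"x": 0, "y": 0, "z": -0.05, "ax": 0, "ay": 0, "az": 0, "jaw": 1}
    - {"x": 0, "y": 0, "z": -0.04, "ax": 0, "ay": 0, "az": 0, "jaw": -1}

```text
time: 6.1
tcp_pos: [529.5, -133.7, 227.8]
eef_rot: [-0.321, 3.123, -0.001]
ft_force: [-0.0, 0.1, 0.2]
opening: 0.157
```

```bash
python3 -c "
from h import *
look('home',sb=(240,190,80,90));where()"
```

```text
t 6.2 stand xyz [-103.6  -60.4  229.7] toolx yaw rel stand 179.63 tilt [ 0.0077 -0.0015 -1.    ] F [-0.55 -1.11 -1.39] M [-0.062  0.023 -0.048] op 0.329 q [ 0.35  0.69 -0.31  1.61  0.26  0.87  1.72]
```

View pics/home.png

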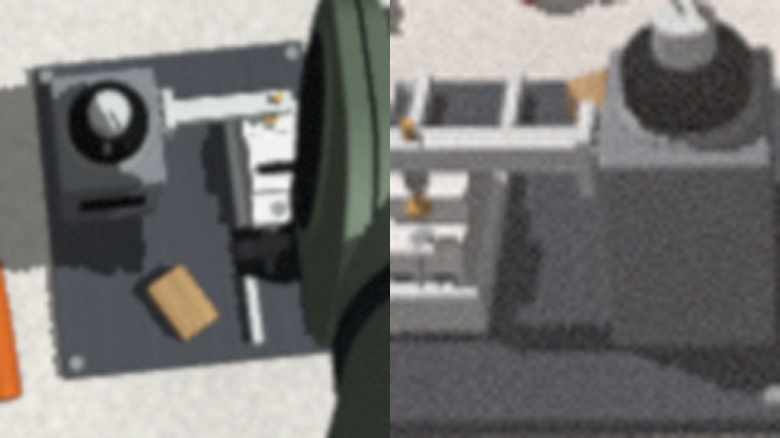

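The module is flush against the stop, with the probe foot clear above its shoulder. Now to move over the knob.

play_rows:
  rows:
    - {"x": -0.03, "y": 0.03, "z": 0, "ax": 0, "ay": 0, "az": 0.3, "jaw": -1}
    - {"x": -0.03, "y": 0.03, "z": 0, "ax": 0, "ay": 0, "az": 0, "jaw": -1}
    - {"x": -0.03, "y": 0.03, "z": 0, "ax": 0, "ay": 0, "az": 0, "jaw": -1}
    - {"x": -0.03, "y": 0.025, "z": 0, "ax": 0, "ay": 0, "az": 0, "jaw": -1}
    - {"x": -0.004, "y": 0, "z": 0, "ax": 0, "ay": 0, "az": 0, "jaw": -1}
    - {"x": 0, "y": 0, "z": 0, "ax": 0, "ay": 0, "az": 0, "jaw": -1}
    - {"x": 0, "y": 0, "z": 0, "ax": 0, "ay": 0, "az": 0, "jaw": -1}

```text
time: 6.9
tcp_pos: [627.5, 2.6, 224.7]
eef_rot: [0.311, -3.126, 0.001]
ft_force: [-0.0, -0.5, -1.0]
opening: 0.998
```

```bash
python3 -c "
from h import *
look('k1',sb=(222,130,130,150));where()"
```

```text
t 7.0 stand xyz [ 19.4  52.8 225. ] toolx yaw rel stand 179.27 tilt [ 0.e+00 -5.e-04 -1.e+00] F [0.27 0.03 0.28] M [-0.029 -0.028 -0.009] op 1.001 q [ 0.07  0.82 -0.28  1.3   0.23  1.05  1.53]
```

View pics/k1.png

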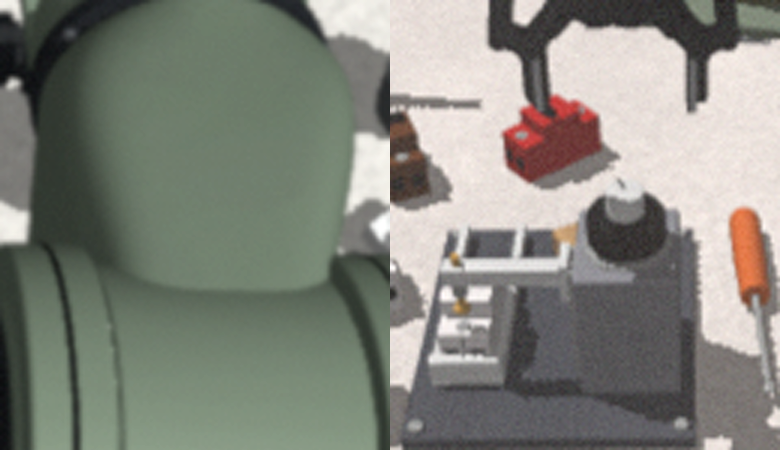

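play_rows:
  rows:
    - {"x": -0.001, "y": 0.002, "z": 0.02, "ax": 0, "ay": 0, "az": 0, "jaw": -1}
    - {"x": 0, "y": 0, "z": 0.02, "ax": 0, "ay": 0, "az": 0, "jaw": -1}
    - {"x": 0, "y": 0, "z": 0.01, "ax": 0, "ay": 0, "az": 0, "jaw": -1}
    - {"x": 0, "y": 0, "z": 0, "ax": 0, "ay": 0, "az": 0, "jaw": -1}

```text
time: 7.4
tcp_pos: [627.9, 5.2, 174.1]
eef_rot: [0.312, -3.124, 0.0]
ft_force: [-0.4, -0.4, 0.7]
opening: 1.002
```

Run:
```python
from h import *
import cv2
q=np.load("p.npy")
s,R,x,y,yaw=where();look('k2',sb=(240,130,100,115))
im=cv2.imread("pics/k2_scene_full.png")
c=cv2.convertScaleAbs(cv2.resize(im[140:260,250:350],None,fx=5,fy=5,interpolation=cv2.INTER_CUBIC),alpha=1.4)
for X,col in [(s2w(q,(20,55,z)),(0,0,255)) for z in range(140,240,10)]+[(s2w(q,(x,y,z)),(0,255,0)) for z in range(140,240,10)]:
    u=((proj("scene",X)+q[5:7]-[250,140]+.5)*5).astype(int);cv2.circle(c,tuple(map(int,u)),2,col,-1)
cv2.imwrite("pics/k2c.png",c)
```

```text
t 7.4 stand xyz [ 20.3  55.4 174.1] toolx yaw rel stand 179.31 tilt [-1.7e-03 -4.0e-04 -1.0e+00] F [-0.45 -0.36  0.73] M [ 0.065  0.012 -0.012] op 1.002 q [ 0.06  0.88 -0.26  1.36  0.25  0.94  1.51]
```

View pics/k2c.png

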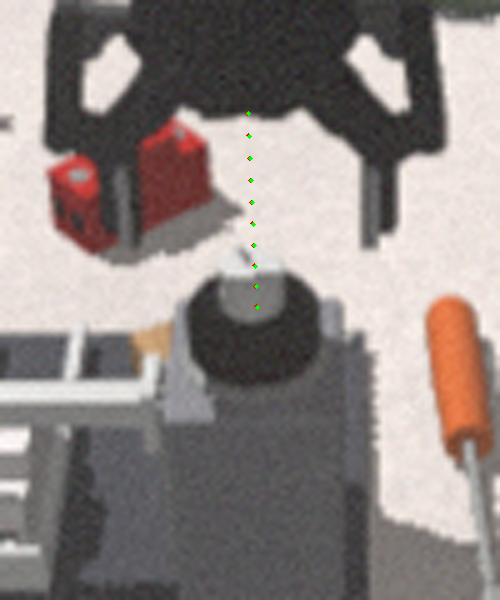

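The fingers, with inner faces at columns 140 and 362, are centred on the knob axis at about column 252. I'll go down and grip the ring.

play_rows:
  rows:
    - {"x": 0, "y": 0, "z": 0.015, "ax": 0, "ay": 0, "az": 0, "jaw": -1}
    - {"x": 0, "y": 0, "z": 0.015, "ax": 0, "ay": 0, "az": 0, "jaw": -1}
    - {"x": 0, "y": 0, "z": 0.012, "ax": 0, "ay": 0, "az": 0, "jaw": -1}
    - {"x": 0, "y": 0, "z": 0, "ax": 0, "ay": 0, "az": 0, "jaw": -1}
    - {"x": 0, "y": 0, "z": 0, "ax": 0, "ay": 0, "az": 0, "jaw": -1}

```text
time: 8.0
tcp_pos: [628.7, 5.8, 133.5]
eef_rot: [-0.313, 3.125, -0.0]
ft_force: [-0.1, 0.1, 1.0]
opening: 0.996
```

```bash
python3 -c "
from h import *
where()"
```

```text
t 8.0 stand xyz [ 21.3  55.8 133.5] toolx yaw rel stand 179.34 tilt [ 6.e-04 -1.e-04 -1.e+00] F [-0.15  0.15  1.01] M [0.018 0.004 0.013] op 0.996 q [ 0.05  0.93 -0.25  1.39  0.27  0.85  1.49]
```

play_rows:
  rows:
    - {"x": 0, "y": 0, "z": 0, "ax": 0, "ay": 0, "az": 0, "jaw": 0.1}
    - {"x": 0, "y": 0, "z": 0, "ax": 0, "ay": 0, "az": 0, "jaw": 0.1}
    - {"x": 0, "y": 0, "z": 0, "ax": 0, "ay": 0, "az": 0, "jaw": 0.1}

```text
time: 8.3
tcp_pos: [628.9, 4.7, 134.0]
eef_rot: [-0.312, 3.125, -0.003]
ft_force: [-6.0, 2.4, 12.2]
opening: 0.578
```

```bash
python3 -c "
from h import *
look('k3',sb=(250,150,80,90));where()"
```

```text
t 8.4 stand xyz [ 21.2  54.8 134. ] toolx yaw rel stand 179.3 tilt [ 0.0016 -0.0015 -1.    ] F [-1.56 -4.51 13.56] M [-1.349  0.436  0.032] op 0.574 q [ 0.06  0.93 -0.25  1.39  0.27  0.85  1.49]
```

View pics/k3.png

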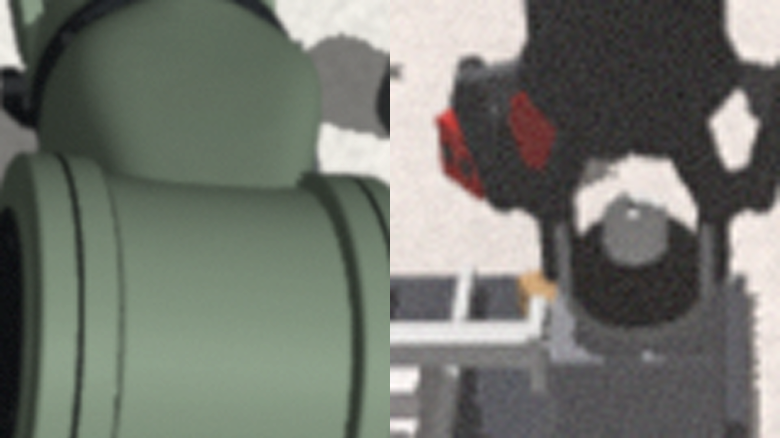

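play_rows:
  rows:
    - {"x": 0, "y": 0, "z": 0, "ax": 0, "ay": 0, "az": 0, "jaw": 1}
    - {"x": 0, "y": 0, "z": 0, "ax": 0, "ay": 0, "az": 0, "jaw": 1}

```text
time: 8.6
tcp_pos: [628.9, 4.8, 134.0]
eef_rot: [-0.312, 3.125, -0.003]
ft_force: [-2.0, -5.1, 13.5]
opening: 0.574
```

```bash
cat >> h.py <<'E'
def mz(n=4):
    from cell import state,grab_frame
    v=[]
    for i in range(n):
        v.append(state()["wrist_torque"][2]);
        if i<n-1: grab_frame("scene")
    print("Mz",np.round(v,3),"mean",np.mean(v).round(4))
E
python3 -c "
from h import *
where();mz()"
```

```text
t 8.6 stand xyz [ 21.3  54.8 134. ] toolx yaw rel stand 179.31 tilt [ 0.0017 -0.0016 -1.    ] F [-2.04 -5.08 13.52] M [-1.326  0.485  0.02 ] op 0.574 q [ 0.05  0.93 -0.25  1.39  0.27  0.85  1.49]
Mz [0.02  0.01  0.027 0.053] mean 0.0275
```

play_rows:
  rows:
    - {"x": 0, "y": 0, "z": 0, "ax": 0, "ay": 0, "az": 1.5, "jaw": 1}
    - {"x": 0, "y": 0, "z": 0, "ax": 0, "ay": 0, "az": 1.5, "jaw": 1}
    - {"x": 0, "y": 0, "z": 0, "ax": 0, "ay": 0, "az": 1.5, "jaw": 1}
    - {"x": 0, "y": 0, "z": 0, "ax": 0, "ay": 0, "az": 1.5, "jaw": 1}

```text
time: 9.15
tcp_pos: [628.9, 4.6, 134.0]
eef_rot: [-0.146, 3.137, -0.003]
ft_force: [-2.5, -6.1, 13.4]
opening: 0.573
```

```bash
python3 -c "
from h import *
where();mz()"
```

```text
t 9.15 stand xyz [ 21.2  54.6 134. ] toolx yaw rel stand 173.26 tilt [ 0.0017 -0.0019 -1.    ] F [-2.46 -6.12 13.37] M [-1.564  0.434  0.3  ] op 0.573 q [ 0.04  0.93 -0.22  1.39  0.24  0.84  1.41]
Mz [ 0.3    0.11  -0.158 -0.183] mean 0.0172
```

play_rows:
  rows:
    - {"x": 0, "y": 0, "z": 0, "ax": 0, "ay": 0, "az": 2, "jaw": 1}
    - {"x": 0, "y": 0, "z": 0, "ax": 0, "ay": 0, "az": 2, "jaw": 1}
    - {"x": 0, "y": 0, "z": 0, "ax": 0, "ay": 0, "az": 2, "jaw": 1}
    - {"x": 0, "y": 0, "z": 0, "ax": 0, "ay": 0, "az": 2, "jaw": 1}
    - {"x": 0, "y": 0, "z": 0, "ax": 0, "ay": 0, "az": 2, "jaw": 1}
    - {"x": 0, "y": 0, "z": 0, "ax": 0, "ay": 0, "az": 2, "jaw": 1}
    - {"x": 0, "y": 0, "z": 0, "ax": 0, "ay": 0, "az": 2, "jaw": 1}

```text
time: 10.0
tcp_pos: [628.9, 4.2, 134.0]
eef_rot: [0.238, 3.131, -0.004]
ft_force: [-2.4, -7.7, 13.3]
opening: 0.575
```

```bash
python3 -c "
from h import *
where();look('r1',sb=(235,195,60,60));where()"
```

```text
t 10.0 stand xyz [ 21.1  54.2 134. ] toolx yaw rel stand 159.22 tilt [ 0.0015 -0.0024 -1.    ] F [-2.38 -7.68 13.32] M [-2.081  0.538  0.286] op 0.575 q [ 0.01  0.92 -0.15  1.4   0.17  0.83  1.22]
t 10.1 stand xyz [ 21.1  54.1 134. ] toolx yaw rel stand 159.21 tilt [ 0.0016 -0.0025 -1.    ] F [-1.97 -7.99 13.78] M [-2.018  0.499 -0.255] op 0.571 q [ 0.01  0.92 -0.15  1.4   0.17  0.83  1.22]
```

View pics/r1.png

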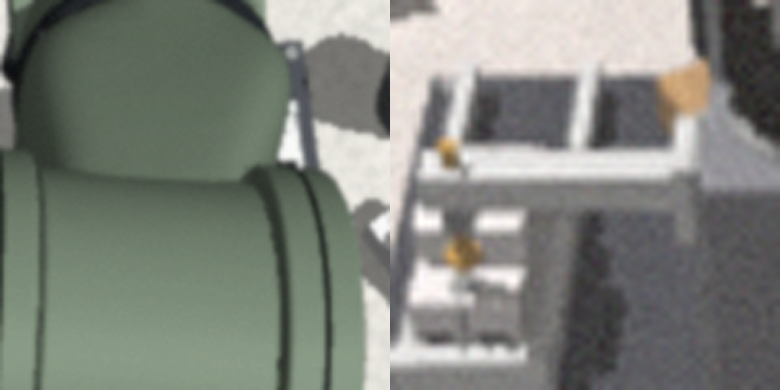

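Run:
```python
from h import *
q=np.load("p.npy")
for z in (50,55,60,65,70,85,99): print(z,((proj("scene",s2w(q,(30,-60,z)))+q[5:7]-[235,195]+.5)*6.5+[390,0]).round(0))
```

```text
50 [473. 285.]
55 [472. 274.]
60 [470. 262.]
65 [468. 250.]
70 [466. 238.]
85 [461. 202.]
99 [455. 168.]
```

The brass foot at (462,250) in the right half has its underside near z ≈ 59, which leaves about 9 mm (roughly 0.6 rad). Free torque reads 0.29 N m. I'll turn another 20° and then slow down.

play_rows:
  rows:
    - {"x": 0, "y": 0, "z": 0, "ax": 0, "ay": 0, "az": 2, "jaw": 1}
    - {"x": 0, "y": 0, "z": 0, "ax": 0, "ay": 0, "az": 2, "jaw": 1}
    - {"x": 0, "y": 0, "z": 0, "ax": 0, "ay": 0, "az": 2, "jaw": 1}
    - {"x": 0, "y": 0, "z": 0, "ax": 0, "ay": 0, "az": 2, "jaw": 1}
    - {"x": 0, "y": 0, "z": 0, "ax": 0, "ay": 0, "az": 2, "jaw": 1}
    - {"x": 0, "y": 0, "z": 0, "ax": 0, "ay": 0, "az": 2, "jaw": 1}
    - {"x": 0, "y": 0, "z": 0, "ax": 0, "ay": 0, "az": 2, "jaw": 1}

```text
time: 10.8
tcp_pos: [628.8, 3.7, 134.0]
eef_rot: [0.618, 3.078, -0.004]
ft_force: [-3.5, -10.4, 13.7]
opening: 0.574
```

```bash
python3 -c "
from h import *
where()"
```

```text
t 10.8 stand xyz [ 20.9  53.8 134. ] toolx yaw rel stand 145.21 tilt [ 0.0013 -0.003  -1.    ] F [ -3.46 -10.45  13.7 ] M [-2.443  0.789  0.304] op 0.574 q [-0.02  0.92 -0.09  1.4   0.1   0.82  1.04]
```

play_rows:
  rows:
    - {"x": 0, "y": 0, "z": 0, "ax": 0, "ay": 0, "az": 1.5, "jaw": 1}
    - {"x": 0, "y": 0, "z": 0, "ax": 0, "ay": 0, "az": 1.5, "jaw": 1}

```text
time: 11.0
tcp_pos: [628.7, 3.6, 134.0]
eef_rot: [0.698, 3.061, -0.004]
ft_force: [-2.9, -10.2, 14.0]
opening: 0.573
```

```bash
python3 -c "
from h import *
where()"
```

```text
t 11.0 stand xyz [ 20.8  53.7 134. ] toolx yaw rel stand 142.23 tilt [ 0.0012 -0.0031 -1.    ] F [ -2.87 -10.24  14.04] M [-2.547  0.872  0.259] op 0.573 q [-0.03  0.92 -0.07  1.4   0.08  0.82  1.  ]
```

play_rows:
  rows:
    - {"x": 0, "y": 0, "z": 0, "ax": 0, "ay": 0, "az": 1.5, "jaw": 1}
    - {"x": 0, "y": 0, "z": 0, "ax": 0, "ay": 0, "az": 1.5, "jaw": 1}

```text
time: 11.2
tcp_pos: [628.7, 3.5, 134.0]
eef_rot: [0.778, 3.042, -0.004]
ft_force: [-3.4, -10.5, 14.3]
opening: 0.577
```

```bash
python3 -c "
from h import *
where()
look('r2',sb=(235,195,60,60));where()"
```

```text
t 11.2 stand xyz [ 20.8  53.6 134. ] toolx yaw rel stand 139.22 tilt [ 0.0011 -0.0032 -1.    ] F [ -3.42 -10.5   14.25] M [-2.641  0.934  0.308] op 0.577 q [-0.03  0.92 -0.06  1.4   0.07  0.82  0.96]
t 11.3 stand xyz [ 20.8  53.6 134. ] toolx yaw rel stand 139.22 tilt [ 0.0011 -0.0032 -1.    ] F [ -2.9  -10.02  14.67] M [-2.637  0.959 -0.057] op 0.576 q [-0.03  0.92 -0.06  1.4   0.07  0.82  0.96]
```

View pics/r2.png

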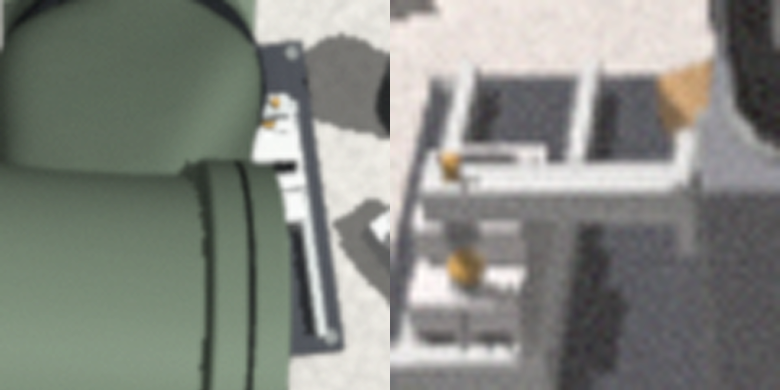

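The foot's underside is at about row 284 and contact should be near row 293, so roughly 4 mm remain (about 15°). I'll continue in small steps, reading the torque at each one.

play_rows:
  rows:
    - {"x": 0, "y": 0, "z": 0, "ax": 0, "ay": 0, "az": 1.5, "jaw": 1}
    - {"x": 0, "y": 0, "z": 0, "ax": 0, "ay": 0, "az": 1.5, "jaw": 1}
    - {"x": 0, "y": 0, "z": 0, "ax": 0, "ay": 0, "az": 1.5, "jaw": 1}
    - {"x": 0, "y": 0, "z": 0, "ax": 0, "ay": 0, "az": 1.5, "jaw": 1}

```text
time: 11.7
tcp_pos: [628.6, 3.4, 134.0]
eef_rot: [0.936, 2.997, -0.005]
ft_force: [-4.4, -12.4, 15.1]
opening: 0.576
```

```bash
python3 -c "
from h import *
where()"
```

```text
t 11.7 stand xyz [ 20.6  53.5 134. ] toolx yaw rel stand 133.22 tilt [ 9.0e-04 -3.4e-03 -1.0e+00] F [ -4.43 -12.44  15.06] M [-2.773  1.13   0.339] op 0.576 q [-0.05  0.92 -0.03  1.4   0.03  0.82  0.88]
```

play_rows:
  rows:
    - {"x": 0, "y": 0, "z": 0, "ax": 0, "ay": 0, "az": 1.5, "jaw": 1}
    - {"x": 0, "y": 0, "z": 0, "ax": 0, "ay": 0, "az": 1.5, "jaw": 1}

```text
time: 11.9
tcp_pos: [628.5, 3.3, 134.0]
eef_rot: [1.014, 2.971, -0.005]
ft_force: [-4.3, -13.1, 15.5]
opening: 0.575
```

```bash
python3 -c "
from h import *
where()"
```

```text
t 11.9 stand xyz [ 20.6  53.4 134. ] toolx yaw rel stand 130.22 tilt [ 7.0e-04 -3.5e-03 -1.0e+00] F [ -4.3  -13.07  15.54] M [-2.839  1.21   0.284] op 0.575 q [-0.05  0.92 -0.01  1.4   0.02  0.82  0.84]
```

play_rows:
  rows:
    - {"x": 0, "y": 0, "z": 0, "ax": 0, "ay": 0, "az": 1.5, "jaw": 1}
    - {"x": 0, "y": 0, "z": 0, "ax": 0, "ay": 0, "az": 1.5, "jaw": 1}

```text
time: 12.1
tcp_pos: [628.5, 3.2, 134.0]
eef_rot: [1.092, 2.944, -0.005]
ft_force: [-5.9, -12.3, 14.6]
opening: 0.572
```

```bash
python3 -c "
from h import *
where()"
```

```text
t 12.1 stand xyz [ 20.5  53.3 134. ] toolx yaw rel stand 127.21 tilt [ 6.0e-04 -3.6e-03 -1.0e+00] F [ -5.86 -12.25  14.62] M [-2.917  1.389  0.346] op 0.572 q [-0.06  0.92  0.    1.4   0.    0.82  0.8 ]
```

```bash
python3 -c "
from h import *
look('r3',sb=(235,195,60,60));where()"
```

```text
t 12.2 stand xyz [ 20.5  53.4 134. ] toolx yaw rel stand 127.21 tilt [ 5.0e-04 -3.6e-03 -1.0e+00] F [ -5.22 -13.04  13.99] M [-2.892  1.311 -0.061] op 0.574 q [-0.06  0.92  0.    1.4   0.    0.82  0.8 ]
```

View pics/r3.png

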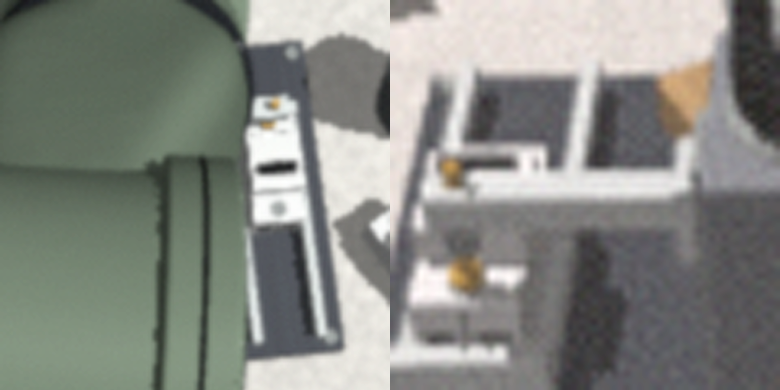

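play_rows:
  rows:
    - {"x": 0, "y": 0, "z": 0, "ax": 0, "ay": 0, "az": 0.8, "jaw": 1}
    - {"x": 0, "y": 0, "z": 0, "ax": 0, "ay": 0, "az": 0.8, "jaw": 1}

```text
time: 12.4
tcp_pos: [628.4, 3.2, 134.0]
eef_rot: [1.132, 2.929, -0.005]
ft_force: [-6.3, -12.0, 15.0]
opening: 0.573
```

```bash
python3 -c "
from h import *
where()"
```

```text
t 12.4 stand xyz [ 20.5  53.4 134. ] toolx yaw rel stand 125.64 tilt [ 5.0e-04 -3.6e-03 -1.0e+00] F [ -6.31 -12.02  15.  ] M [-2.955  1.432  0.281] op 0.573 q [-0.06  0.92  0.01  1.4  -0.01  0.82  0.78]
```

play_rows:
  rows:
    - {"x": 0, "y": 0, "z": 0, "ax": 0, "ay": 0, "az": 0.8, "jaw": 1}

```text
time: 12.5
tcp_pos: [628.4, 3.2, 134.0]
eef_rot: [1.153, 2.921, -0.005]
ft_force: [-5.6, -12.8, 15.0]
opening: 0.578
```

```bash
python3 -c "
from h import *
where()"
```

```text
t 12.5 stand xyz [ 20.4  53.3 134. ] toolx yaw rel stand 124.84 tilt [ 4.0e-04 -3.6e-03 -1.0e+00] F [ -5.55 -12.78  15.02] M [-2.919  1.4    0.297] op 0.578 q [-0.06  0.92  0.01  1.4  -0.01  0.82  0.77]
```

play_rows:
  rows:
    - {"x": 0, "y": 0, "z": 0, "ax": 0, "ay": 0, "az": 0.8, "jaw": 1}

```text
time: 12.6
tcp_pos: [628.4, 3.2, 134.0]
eef_rot: [1.173, 2.913, -0.005]
ft_force: [-5.5, -12.9, 15.1]
opening: 0.578
```

```bash
python3 -c "
from h import *
where()"
```

```text
t 12.6 stand xyz [ 20.4  53.3 134. ] toolx yaw rel stand 124.04 tilt [ 4.0e-04 -3.6e-03 -1.0e+00] F [ -5.53 -12.87  15.14] M [-2.995  1.485  0.312] op 0.578 q [-0.07  0.92  0.02  1.4  -0.01  0.82  0.76]
```

play_rows:
  rows:
    - {"x": 0, "y": 0, "z": 0, "ax": 0, "ay": 0, "az": 0.8, "jaw": 1}

```text
time: 12.7
tcp_pos: [628.4, 3.2, 134.0]
eef_rot: [1.193, 2.904, -0.005]
ft_force: [-6.0, -13.2, 14.1]
opening: 0.574
```

```bash
python3 -c "
from h import *
where()"
```

```text
t 12.7 stand xyz [ 20.4  53.3 134. ] toolx yaw rel stand 123.24 tilt [ 4.0e-04 -3.6e-03 -1.0e+00] F [ -6.03 -13.23  14.12] M [-2.952  1.471  0.292] op 0.574 q [-0.07  0.92  0.02  1.4  -0.02  0.82  0.75]
```

play_rows:
  rows:
    - {"x": 0, "y": 0, "z": 0, "ax": 0, "ay": 0, "az": 0.8, "jaw": 1}

```text
time: 12.8
tcp_pos: [628.4, 3.1, 134.0]
eef_rot: [1.214, 2.896, -0.005]
ft_force: [-5.8, -13.4, 15.2]
opening: 0.577
```

```bash
python3 -c "
from h import *
where();look('r4',sb=(235,195,60,60))"
```

```text
t 12.8 stand xyz [ 20.4  53.3 134. ] toolx yaw rel stand 122.44 tilt [ 3.0e-04 -3.7e-03 -1.0e+00] F [ -5.77 -13.43  15.22] M [-2.994  1.523  0.319] op 0.577 q [-0.07  0.92  0.03  1.4  -0.02  0.82  0.74]
```

View pics/r4.png

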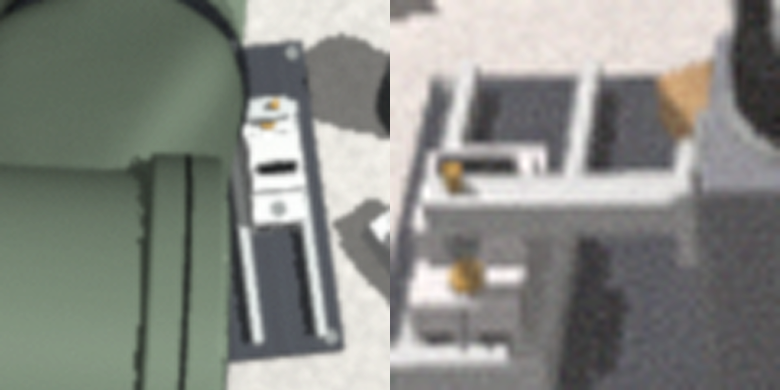

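play_rows:
  rows:
    - {"x": 0, "y": 0, "z": 0, "ax": 0, "ay": 0, "az": 0.8, "jaw": 1}
    - {"x": 0, "y": 0, "z": 0, "ax": 0, "ay": 0, "az": 0.8, "jaw": 1}

```text
time: 13.1
tcp_pos: [628.3, 3.1, 134.0]
eef_rot: [1.254, 2.879, -0.005]
ft_force: [-6.5, -14.0, 16.1]
opening: 0.573
```

```bash
python3 -c "
from h import *
where()"
```

```text
t 13.1 stand xyz [ 20.3  53.3 134. ] toolx yaw rel stand 120.84 tilt [ 2.0e-04 -3.7e-03 -1.0e+00] F [ -6.46 -14.    16.12] M [-3.025  1.615  0.328] op 0.573 q [-0.07  0.92  0.03  1.4  -0.03  0.82  0.72]
```

play_rows:
  rows:
    - {"x": 0, "y": 0, "z": 0, "ax": 0, "ay": 0, "az": 1, "jaw": 1}

```text
time: 13.2
tcp_pos: [628.3, 3.1, 134.0]
eef_rot: [1.279, 2.868, -0.005]
ft_force: [-5.8, -13.7, 15.1]
opening: 0.572
```

```bash
python3 -c "
from h import *
where()"
```

```text
t 13.2 stand xyz [ 20.3  53.3 134. ] toolx yaw rel stand 119.84 tilt [ 1.0e-04 -3.7e-03 -1.0e+00] F [ -5.75 -13.65  15.14] M [-3.026  1.604  0.341] op 0.572 q [-0.07  0.92  0.04  1.4  -0.04  0.82  0.7 ]
```

play_rows:
  rows:
    - {"x": 0, "y": 0, "z": 0, "ax": 0, "ay": 0, "az": 1, "jaw": 1}

```text
time: 13.3
tcp_pos: [628.3, 3.0, 134.0]
eef_rot: [1.304, 2.856, -0.005]
ft_force: [-7.3, -13.6, 15.9]
opening: 0.58
```

```bash
python3 -c "
from h import *
where()"
```

```text
t 13.3 stand xyz [ 20.2  53.2 134. ] toolx yaw rel stand 118.83 tilt [ 0.     -0.0037 -1.    ] F [ -7.31 -13.6   15.86] M [-3.07   1.708  0.272] op 0.58 q [-0.08  0.92  0.04  1.4  -0.04  0.82  0.69]
```

play_rows:
  rows:
    - {"x": 0, "y": 0, "z": 0, "ax": 0, "ay": 0, "az": 1, "jaw": 1}

```text
time: 13.4
tcp_pos: [628.3, 3.0, 134.0]
eef_rot: [1.329, 2.845, -0.005]
ft_force: [-6.3, -13.6, 16.0]
opening: 0.579
```

```bash
python3 -c "
from h import *
where()"
```

```text
t 13.4 stand xyz [ 20.2  53.2 134. ] toolx yaw rel stand 117.83 tilt [ 1.0e-04 -3.7e-03 -1.0e+00] F [ -6.35 -13.64  15.96] M [-3.17   1.788  0.311] op 0.579 q [-0.08  0.93  0.05  1.4  -0.05  0.82  0.68]
```

play_rows:
  rows:
    - {"x": 0, "y": 0, "z": 0, "ax": 0, "ay": 0, "az": 1, "jaw": 1}

```text
time: 13.5
tcp_pos: [628.2, 3.0, 134.0]
eef_rot: [1.354, 2.833, -0.005]
ft_force: [-7.0, -14.4, 16.9]
opening: 0.581
```

```bash
python3 -c "
from h import *
where();look('r5',sb=(235,195,60,60))"
```

```text
t 13.5 stand xyz [ 20.2  53.2 134. ] toolx yaw rel stand 116.82 tilt [ 0.     -0.0038 -1.    ] F [ -6.97 -14.39  16.88] M [-3.072  1.857  0.31 ] op 0.581 q [-0.08  0.93  0.05  1.4  -0.05  0.82  0.67]
```

View pics/r5.png

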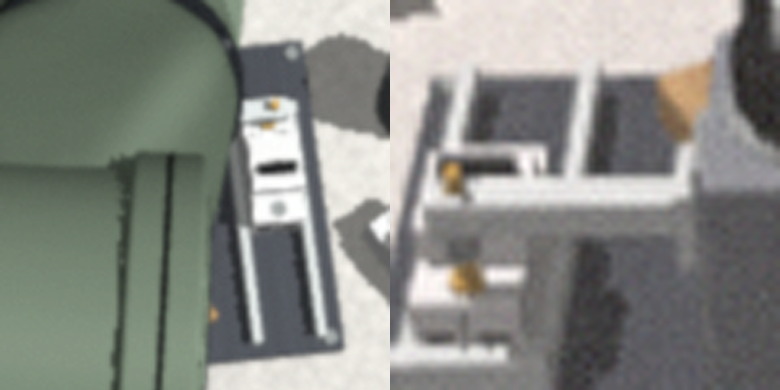

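```bash
cat >> h.py <<'E'
def track(names,ref):
    import cv2
    def L(n): return cv2.resize(cv2.imread(f"pics/{n}_scene_full.png",0)[190:260,230:300],None,fx=8,fy=8,interpolation=cv2.INTER_CUBIC).astype(np.float32)
    def B(n):
        i=cv2.imread(f"pics/{n}_scene_full.png").astype(np.float32)[190:260,230:300];i=np.clip(i[:,:,2]-i[:,:,0],0,None);return i
    r=L(ref)
    out=[]
    for n in names:
        i=L(n)
        # arm side patch (middle of arm, below top): crop coords px in 235,195 frame
        y0,y1,x0,x1=[int(v*8) for v in (5+23,5+37,5+12,5+28)]
        y0,y1=int((5+22)*8),int((5+38)*8)
        t=r[y0:y1,x0:x1]; s=i[y0-60:y1+60,x0-30:x1+30]
        m=cv2.matchTemplate(s,t,cv2.TM_CCOEFF_NORMED);_,v,_,l=cv2.minMaxLoc(m)
        b=B(n)
        res=[]
        for (ya,yb,xa,xb) in ((5+18,5+30,5+5,5+14),(5+34,5+48,5+7,5+18)):
            w=b[ya:yb,xa:xb];w=np.where(w>25,w,0);yy=np.arange(ya,yb)[:,None]
            res.append(round(float((w*yy).sum()/w.sum()),2))
        out.append((n,(l[1]-60)/8,round(v,3),"pin",res[0],"foot",res[1]))
    for o in out: print(*o)
E
python3 -c "
from h import *
track(['home','k1','r1','r2','r3','r4','r5'],'r3')"
```

```text
home -5.125 0.577 pin 25.3 foot 42.05
k1 -5.125 0.577 pin 25.47 foot 41.98
r1 -3.375 0.618 pin 27.5 foot 43.69
r2 -0.625 0.904 pin 29.73 foot 45.74
r3 0.0 1.0 pin 30.8 foot 46.74
r4 0.625 0.961 pin 31.16 foot 47.06
r5 0.875 0.949 pin 31.69 foot 47.62
```

The foot is still dropping with the ring: 0.56 px over r4→r5, against 0.53 px expected. So there's no slip and no contact yet, and I'll continue.

play_rows:
  rows:
    - {"x": 0, "y": 0, "z": 0, "ax": 0, "ay": 0, "az": 0.7, "jaw": 1}
    - {"x": 0, "y": 0, "z": 0, "ax": 0, "ay": 0, "az": 0.8, "jaw": 1}

```text
time: 13.8
tcp_pos: [628.2, 3.0, 134.0]
eef_rot: [1.39, 2.815, -0.005]
ft_force: [-7.1, -13.4, 15.7]
opening: 0.575
```

```bash
python3 -c "
from h import *
where()"
```

```text
t 13.8 stand xyz [ 20.2  53.2 134. ] toolx yaw rel stand 115.34 tilt [-1.0e-04 -3.8e-03 -1.0e+00] F [ -7.08 -13.37  15.69] M [-3.104  1.833  0.357] op 0.575 q [-0.08  0.93  0.06  1.4  -0.06  0.82  0.65]
```

play_rows:
  rows:
    - {"x": 0, "y": 0, "z": 0, "ax": 0, "ay": 0, "az": 1, "jaw": 1}

```text
time: 13.9
tcp_pos: [628.2, 3.0, 134.0]
eef_rot: [1.415, 2.803, -0.005]
ft_force: [-6.7, -14.0, 17.0]
opening: 0.575
```

```bash
python3 -c "
from h import *
where()"
```

```text
t 13.9 stand xyz [ 20.2  53.2 134. ] toolx yaw rel stand 114.34 tilt [-1.0e-04 -3.8e-03 -1.0e+00] F [ -6.75 -14.01  17.02] M [-3.147  1.917  0.343] op 0.575 q [-0.09  0.93  0.07  1.4  -0.07  0.82  0.63]
```

play_rows:
  rows:
    - {"x": 0, "y": 0, "z": 0, "ax": 0, "ay": 0, "az": 1, "jaw": 1}

```text
time: 14.0
tcp_pos: [628.1, 2.9, 134.0]
eef_rot: [1.44, 2.79, -0.006]
ft_force: [-7.8, -13.6, 16.3]
opening: 0.57
```

```bash
python3 -c "
from h import *
where()"
```

```text
t 14.0 stand xyz [ 20.1  53.1 134. ] toolx yaw rel stand 113.33 tilt [-2.0e-04 -3.9e-03 -1.0e+00] F [ -7.76 -13.55  16.34] M [-3.103  1.902  0.375] op 0.57 q [-0.09  0.93  0.07  1.4  -0.07  0.82  0.62]
```

play_rows:
  rows:
    - {"x": 0, "y": 0, "z": 0, "ax": 0, "ay": 0, "az": 1, "jaw": 1}

```text
time: 14.1
tcp_pos: [628.1, 3.0, 134.0]
eef_rot: [1.464, 2.778, -0.006]
ft_force: [-7.4, -13.9, 16.5]
opening: 0.576
```

```bash
python3 -c "
from h import *
where()"
```

```text
t 14.1 stand xyz [ 20.1  53.2 134. ] toolx yaw rel stand 112.33 tilt [-2.0e-04 -3.9e-03 -1.0e+00] F [ -7.44 -13.89  16.46] M [-3.157  2.028  0.383] op 0.576 q [-0.09  0.93  0.07  1.4  -0.08  0.82  0.61]
```

play_rows:
  rows:
    - {"x": 0, "y": 0, "z": 0, "ax": 0, "ay": 0, "az": 1, "jaw": 1}

```text
time: 14.2
tcp_pos: [628.1, 2.9, 134.0]
eef_rot: [1.488, 2.765, -0.006]
ft_force: [-7.7, -14.0, 16.5]
opening: 0.576
```

```bash
python3 -c "
from h import *
where();look('r6',sb=(235,195,60,60));track(['r4','r5','r6'],'r3')"
```

```text
t 14.2 stand xyz [ 20.   53.1 134. ] toolx yaw rel stand 111.33 tilt [-3.0e-04 -3.9e-03 -1.0e+00] F [ -7.65 -13.99  16.46] M [-3.225  1.997  0.457] op 0.576 q [-0.09  0.93  0.08  1.4  -0.08  0.82  0.59]
r4 0.625 0.961 pin 31.16 foot 47.06
r5 0.875 0.949 pin 31.69 foot 47.62
r6 1.625 0.883 pin 31.71 foot 47.66
```

View pics/r6.png

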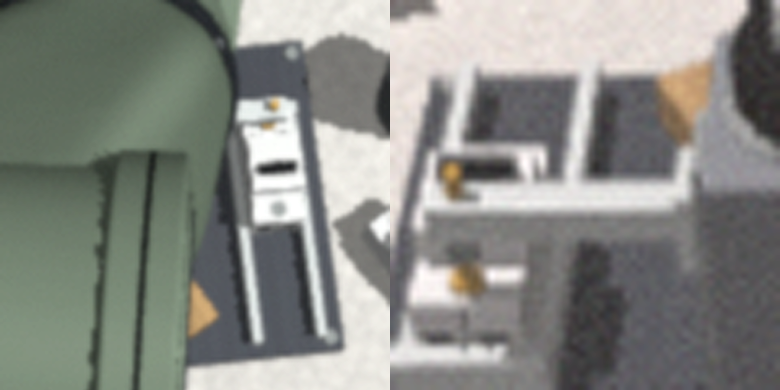

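Contact has happened: between r5 and r6 the pin and foot stopped moving while the arm kept descending, and the torque rose above 0.30. I put contact at yaw ≈ 117°, so 8 N should come at about 108.2°. That leaves 3° to turn.

play_rows:
  rows:
    - {"x": 0, "y": 0, "z": 0, "ax": 0, "ay": 0, "az": 0.8, "jaw": 1}
    - {"x": 0, "y": 0, "z": 0, "ax": 0, "ay": 0, "az": 0.7, "jaw": 1}

```text
time: 14.5
tcp_pos: [628.1, 2.9, 134.0]
eef_rot: [1.524, 2.745, -0.006]
ft_force: [-8.7, -14.2, 16.1]
opening: 0.574
```

```bash
python3 -c "
from h import *
where()"
```

```text
t 14.5 stand xyz [ 20.   53.1 134. ] toolx yaw rel stand 109.84 tilt [-4.0e-04 -3.9e-03 -1.0e+00] F [ -8.66 -14.21  16.14] M [-3.21   2.082  0.414] op 0.574 q [-0.1   0.93  0.09  1.4  -0.09  0.82  0.57]
```

play_rows:
  rows:
    - {"x": 0, "y": 0, "z": 0, "ax": 0, "ay": 0, "az": 0.8, "jaw": 1}

```text
time: 14.6
tcp_pos: [628.0, 2.9, 134.0]
eef_rot: [1.543, 2.735, -0.006]
ft_force: [-8.3, -14.0, 16.5]
opening: 0.573
```

```bash
python3 -c "
from h import *
where()"
```

```text
t 14.6 stand xyz [ 20.   53.1 134. ] toolx yaw rel stand 109.04 tilt [-5.0e-04 -3.9e-03 -1.0e+00] F [ -8.26 -14.05  16.47] M [-3.21   2.091  0.435] op 0.573 q [-0.1   0.93  0.09  1.4  -0.09  0.82  0.56]
```

play_rows:
  rows:
    - {"x": 0, "y": 0, "z": 0, "ax": 0, "ay": 0, "az": 0.7, "jaw": 1}

```text
time: 14.7
tcp_pos: [628.0, 2.9, 134.0]
eef_rot: [1.56, 2.725, -0.006]
ft_force: [-8.9, -14.2, 17.6]
opening: 0.575
```

```bash
python3 -c "
from h import *
where();look('r7',sb=(235,195,60,60));track(['r4','r5','r6','r7'],'r6');where()"
```

```text
t 14.7 stand xyz [ 20.   53.1 134. ] toolx yaw rel stand 108.34 tilt [-5.e-04 -4.e-03 -1.e+00] F [ -8.92 -14.15  17.64] M [-3.224  2.142  0.467] op 0.575 q [-0.1   0.93  0.09  1.4  -0.1   0.82  0.55]
r4 -0.625 0.926 pin 31.16 foot 47.06
r5 -0.5 0.943 pin 31.69 foot 47.62
r6 0.0 1.0 pin 31.71 foot 47.66
r7 0.125 0.985 pin 31.74 foot 47.68
t 14.8 stand xyz [ 20.   53.1 134. ] toolx yaw rel stand 108.34 tilt [-5.e-04 -4.e-03 -1.e+00] F [ -8.35 -13.76  16.5 ] M [-3.168  2.169  0.131] op 0.579 q [-0.1   0.93  0.09  1.4  -0.1   0.82  0.55]
```

The torque excess of 0.13–0.16 N m suggests about 9 N and the angle suggests about 8 N, so both are within the window. I'll release and rise.

play_rows:
  rows:
    - {"x": 0, "y": 0, "z": 0, "ax": 0, "ay": 0, "az": 0, "jaw": 0.5}
    - {"x": 0, "y": 0, "z": 0, "ax": 0, "ay": 0, "az": 0, "jaw": -0.5}
    - {"x": 0, "y": 0, "z": 0, "ax": 0, "ay": 0, "az": 0, "jaw": -1}
    - {"x": 0, "y": 0, "z": 0, "ax": 0, "ay": 0, "az": 0, "jaw": -1}
    - {"x": 0, "y": 0, "z": 0, "ax": 0, "ay": 0, "az": 0, "jaw": -1}
    - {"x": 0, "y": 0, "z": 0, "ax": 0, "ay": 0, "az": 0, "jaw": -1}

```text
time: 15.4
tcp_pos: [628.4, 5.9, 132.8]
eef_rot: [-1.558, -2.728, -0.0]
ft_force: [-0.4, 0.1, 0.2]
opening: 1.001
```

```bash
python3 -c "
from h import *
where()"
```

```text
t 15.4 stand xyz [ 21.   56.  132.8] toolx yaw rel stand 108.45 tilt [-1.e-04  0.e+00 -1.e+00] F [-0.37  0.14  0.24] M [-0.036 -0.017  0.052] op 1.001 q [-0.1   0.93  0.09  1.4  -0.1   0.82  0.55]
```

play_rows:
  rows:
    - {"x": 0, "y": 0, "z": -0.02, "ax": 0, "ay": 0, "az": 0, "jaw": -1}
    - {"x": 0, "y": 0, "z": -0.03, "ax": 0, "ay": 0, "az": 0, "jaw": -1}
    - {"x": 0, "y": 0, "z": -0.04, "ax": 0, "ay": 0, "az": 0, "jaw": -1}
    - {"x": 0, "y": 0, "z": -0.03, "ax": 0, "ay": 0, "az": 0, "jaw": -1}
    - {"x": 0, "y": 0, "z": 0, "ax": 0, "ay": 0, "az": 0, "jaw": -1}
    - {"x": 0, "y": 0, "z": 0, "ax": 0, "ay": 0, "az": 0, "jaw": -1}

```text
time: 16.0
tcp_pos: [628.5, 5.9, 253.0]
eef_rot: [1.558, 2.728, 0.0]
ft_force: [-0.4, 0.4, -1.5]
opening: 1.0
```

```bash
python3 -c "
from h import *
where();look('end',sb=(235,180,90,100));track(['r6','r7','end'],'r6')"
```

```text
t 16.0 stand xyz [ 21.  56. 253.] toolx yaw rel stand 108.45 tilt [ 5.e-04  1.e-04 -1.e+00] F [-0.36  0.43 -1.5 ] M [ 0.014  0.013 -0.036] op 1.0 q [-0.11  0.79  0.11  1.26 -0.09  1.1   0.54]
r6 0.0 1.0 pin 31.71 foot 47.66
r7 0.125 0.985 pin 31.74 foot 47.68
end 0.125 0.985 pin 31.56 foot 47.73
```

View pics/end.png

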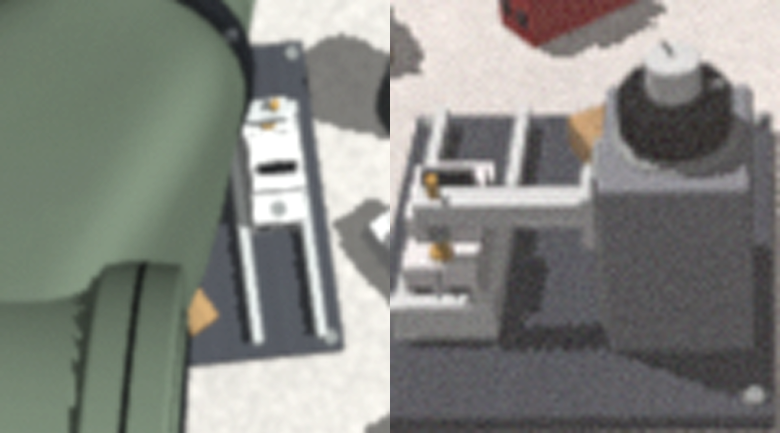

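After release the probe arm, foot and module haven't moved, the inner knob's mark looks unchanged at (670,50), and the robot is clear of everything. I'll hand in.

```bash
python3 -c "
from cell import close_job
print(close_job())"
```

```text
the job is handed in; nothing more can be done
None
```

I slid the module home against the end stop and turned only the outer ring clockwise, by about 71°. I then let go, and the probe stayed clamped on the module at an estimated 8 N. I handed the job in after about 16 s of the 72 s allowed; no verdict was reported.

- **Module home:** the push force jumped to about 20 N with the tool 51.8 mm before the stand origin, where I expected 52 mm. The pictures show the module flush with the stop and the probe foot clear above it at that moment.
- **Probe pressure:** this is an estimate from two sources. The turn past first contact gives about 7–8 N. The ring torque rose by 0.11–0.16 N m, which gives about 7–11 N. They differ slightly, but all values lie within the 4–13 N window.
- **After letting go:** the tracked arm position was the same as before release, and the probe foot had moved less than 0.1 pixel. The gripper was open and above the knob, with no force on it beyond sensor noise.
- **Inner knob and bystanders:** the inner knob's mark looked unchanged by eye; I did not measure its angle. The bystanders I could see had not moved, but the robot arm hid part of the last top view.

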